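# Load the pastry carrier and hold it up level

### The arm

A 7-joint arm with a two-finger parallel gripper is mounted at the origin on the work surface. World frame = base frame: x ahead of the robot, y to its left, z up, the work surface at z = 0. Lengths are in mm, angles in rad, forces in N, time in s.
With the tool pointing down it reaches from about 425 to 875 mm from the base axis. Payload 4.7 kg.
Tool frame: the origin (TCP) lies between the finger pads; the fingertips stand 8 mm ahead of it and the grasp point (between the pads) lies 11 mm behind it; z points along the fingers, y is the line along which they close (so a half turn about z gives the same grasp; the last joint's range is limited). The gripper opens to 87 mm and grips with 3 to 60 N. Pads are 19 mm wide; open, the fingers measure 117 mm over their backs; the gripper's body (75 mm by 190 mm) begins 51 mm behind the grasp point.
Start: joints at [1.177, 0.321, -0.07, 1.45, 0.023, 1.371, -0.057], TCP at [257.767, -596.725, 230.587] pointing down, gripper open.
Joint ranges: [-2.86, 2.86], [-0.3, 2.09], [-1.38, 1.24], [0.06, 2.45], [-1.56, 4.7], [0.09, 2.05], [-2.69, 2.69]. Speed limits (rad/s): [2.57, 2.57, 3.14, 3.14, 3.14, 3.14, 3.14].

### API

Orientations are given as a unit quaternion [x, y, z, w].
In Python, from plant import ctrl gives the robot as it stands. The module is installed in compiled form; this text tells all that it offers.
- The arm moves only by the tool servo_tool, never from a script. Its argument "series" is a list of rows, each a list of 7 numbers: the shift along the tool's x, y, z in m, then the turn, a rotation vector about the tool's x, y, z in degrees, then the finger opening in m, from 0 to 0.087. In form: [[dx, dy, dz, wx, wy, wz, fingers], ...]. A call has 1 to 12 rows; each row is the pose to reach, as a shift and turn from the pose commanded when the call began, along the tool's axes at that moment; what a row does not reach only later rows make up. A row lasts 1/8 s, in which the tool goes at most 62.5 mm and 10.7 degrees, less where a joint would pass 70% of its speed; a pose out of reach is approached as far as the arm can. A call with a gripper value outside its range is refused whole. The fingers move at their own pace and stop on an object; "newtons" is the grip in N (left out, the last holds). Time passes only in rows, so rows that repeat a pose let the fingers close. It gives the time, the measured TCP pose, the force, the opening and the grip force at its end, in the units of the state.
- ctrl.state(): the state, without advancing time (a new reading comes with each control period).
- ctrl.snapshot(name): name is "scene" or "side" or "wrist"; returns the picture (420x560x3 uint8, red, green, blue); there is no depth.
- ctrl.camera_model(name): a dict with "vfov" (degrees; the focal length in pixels is half the picture's height over the tangent of half this angle, whatever the lens; pixels are square), "cx", "cy" (the principal point, pixels), "extrinsics" (4x4, takes a point from world to camera coordinates). Camera axes: x right, y up, looking along -z (the intrinsics and any distortion apply to the point x, -y, -z); pixel columns grow to the right and rows downward; lengths in mm; the calibration is good to about 2 mm. A picture is of the moment at which its call begins: read the wrist's pose just before it. camera_model takes no time and is no camera call; for the wrist camera it gives the pose at the moment of the call.
- ctrl.hand_in(): hands the job in; it is judged then, once.
The state is a dict: "clock": time; "joint_positions": joint angles; "joint_velocities": joint speeds; "tau": joint torques, N m; "eef_pos": TCP position; "eef_rot": TCP orientation; "wrist_force": force on the tool from outside, world axes, zero at the start; "torque": the same for the moment, N m; "finger_gap": finger opening in mm; "grip_force": force on a finger pad.
Only numpy, scipy, OpenCV 4.12 (cv2) and the standard library are available. Lean on these libraries where they do the work, as an engineer would, in place of code of your own. Each camera call takes 0.05 s, during which the arm holds its last target. There are 200 camera calls.

### The job

At the bakery counter, take the red-handled cream spreader out of the leaning knife block, stand it blade down in the steel cup of the black pastry carrier and let go of it while the carrier is still standing on the counter. Then lift the carrier by its wooden grip about 10 cm up off the counter, keeping it level so that the spreader stays in the cup and the danish stays on the tray, and finish while still holding it there, steady and level: do not put it down or let go. Leave the jam jar, the sugar shaker and the blue bowl where they are.

Things in the scene. Friction and masses are not known exactly. Their poses are not given: they have to be found in the camera images.
- spreader_handle (a point): middle of the red handle (22 x 14 mm section, 85 mm long) of the cream spreader, 42.5 mm below its top end. Own axes: z along the spreader from blade to handle end, x across the 22 mm, y across the 14 mm. At the start it leans 20 to 23 degrees from upright, blade in the block's slot, handle's lower end resting on the block's top face; it pulls out freely along z. About 60 g
- spreader_tip (a point): tip of the spreader's steel blade, on its centre line, 127.5 mm below the middle of the handle; same axes. The blade is 85 mm long, 20 mm wide (x), 3 mm thick (y); the whole spreader is 170 mm long
- block_mouth (a point): mouth of the slot (23 x 7 mm) in the dark wooden knife block, at the middle of the block's top face, 108 mm above the counter. The block is fixed, 64 x 60 mm across, on a foot 135 x 80 mm. The block's frame has z up and the block leans 20 degrees towards the frame's -x
- caddy_grip (a point): middle of the pastry carrier's wooden grip bar: 76 mm long along the carrier's y, 18 mm thick along x, 22 mm high, 195 mm above the carrier's underside, on two 8 mm steel posts 60 mm apart along y. Carrier axes: z up, y along its tray. The loaded carrier weighs 0.5 to 0.8 kg and stands loose on the counter
- tray_base (a point): middle of the underside of the carrier's black tray, 140 mm (x) by 290 mm (y), rim 25 mm high, floor 6 mm thick; carrier axes. At height 0 while it stands on the counter
- cup_floor (a point): centre of the inner floor of the round steel cup that is fixed on the carrier, 100 mm from the grip bar along the carrier's +y and 11 mm above the carrier's underside; carrier axes. The cup is 40 mm wide inside, 46 mm outside; its rim is 95 mm above this point
- danish_center (a point): custard danish, a loose round golden pastry 76 mm across and 25 mm high, on the tray on the other side of the grip from the cup; centre, half-way up
- jam_jar: amber jam jar with brass lid, 70 mm across, 95 mm high; middle of its underside; bystander
- shaker: aluminium sugar shaker, 62 mm across, 112 mm high; middle of its underside; bystander
- bowl: blue ceramic bowl, 90 mm across, 45 mm high; middle of its underside; bystander
Mind the look-alikes: they are no part of the job. Of the things shaped like the part that bears spreader_handle, the red one is meant.

How it is judged (in metres and radians):
On the way:
1. the spreader stands blade down in the cup, let go, with the carrier still on the counter (horizontal distance between spreader_tip and cup_floor below 0.024 m and z of spreader_tip in the frame of cup_floor between -0.008 and 0.02 m and angle between spreader_handle's own z axis and vertical below 0.6 rad and contact force between spreader and the fingers below 0.1 N and height (world z) of tray_base below 0.01 m), for 0.2 s.
At the end, for the whole second after the job is handed in: gripper holds the carrier within 50 mm of its grip, underside 60-150 mm up, tilt under 8 deg, slower than 30 mm/s and 0.2 rad/s, clear of block and bystanders; spreader untouched, blade tip within 24 mm of the cup axis, 20 mm of its floor, leaning under 34 deg; danish on the tray (horizontal distance between spreader_tip and cup_floor below 0.024 m and z of spreader_tip in the frame of cup_floor between -0.008 and 0.02 m and angle between spreader_handle's own z axis and vertical below 0.6 rad and contact force between spreader and the fingers below 0.1 N and height (world z) of tray_base between 0.06 and 0.15 m and angle between tray_base's own z axis and vertical below 0.14 rad and linear speed of caddy below 0.03 m/s and angular speed of caddy below 0.2 rad/s and contact force between caddy and the fingers above 2 N and distance between the grasp point and caddy_grip below 0.05 m and contact force between caddy and jam_jar below 0.1 N and contact force between caddy and shaker below 0.1 N and contact force between caddy and bowl below 0.1 N and contact force between caddy and block below 0.1 N and not (x of danish_center in the frame of tray_base below -0.07 m or x of danish_center in the frame of tray_base above 0.07 m or y of danish_center in the frame of tray_base below -0.145 m or y of danish_center in the frame of tray_base above 0.145 m or z of danish_center in the frame of tray_base below 0.01 m or z of danish_center in the frame of tray_base above 0.045 m)); the arm keeps its last pose, push and grip.
It fails at once if a bystander is moved by more than 30 mm (distance of any of jam_jar, shaker, bowl from where it was at the start of the episode above 0.03 m).
It fails at once if the carrier is tilted by more than 17 degrees (0.3 rad) (angle between tray_base's own z axis and vertical above 0.3 rad).
It also fails if it takes over 62 s, if anything falls off the work surface, if the arm or the gripper's body presses on something with over 40 N, if the wrist force passes 120 N, or if a joint passes its speed limit or range.

## Working session

There is one attempt and no reset: what is moved stays moved. The work goes in short steps, Python scripts to look and compute and a tool call to move; the robot and the scene stay as the last step left them, time stands still between calls to the robot, and variables do not carry over. Pictures are saved under pics/ and viewed, at most 12 in all, crops included, and the job is handed in when it is done.

Besides the shell and the picture viewer there is one more tool, called after "Request:" as name([rows], argument=value, ...), one row to a line, values as JSON. servo_tool: Moves the arm, as the interface text tells. Its arguments: {"type":"object","properties":{"series":{"type":"array","items":{"type":"array","items":{"type":"number"}}},"newtons":{"type":"number"}},"required":["series"]}

```bash
mkdir -p pics
python3 - <<'E'
from plant import ctrl
import cv2
s=ctrl.state();print({k:s[k] for k in('clock','eef_pos','eef_rot','finger_gap')})
for n in('scene','side','wrist'):
    c=ctrl.camera_model(n);print(n,c)
    cv2.imwrite(f'pics/{n}0.png',ctrl.snapshot(n)[:,:,::-1])
E
```

```text
{'clock': 0.0, 'eef_pos': array([ 257.50901385, -596.2192234 ,  229.43523221]), 'eef_rot': array([ 9.79282171e-01,  2.02498029e-01, -2.63238113e-04, -9.52937299e-04]), 'finger_gap': 87.20399361766549}
scene {'vfov': 52.68121724262538, 'cx': 290.77936265313895, 'cy': 211.15014732715605, 'extrinsics': array([[-5.89409018e-01,  8.07780342e-01, -9.37703570e-03,
         2.64534689e+02],
       [-4.91043248e-01, -3.49031742e-01,  7.98156232e-01,
         1.48286571e+02],
       [ 6.41462031e-01,  4.75045012e-01,  6.02377539e-01,
        -1.55001747e+03],
       [ 0.00000000e+00,  0.00000000e+00,  0.00000000e+00,
         1.00000000e+00]])}
side {'vfov': 46.06035322429568, 'cx': 277.68095421913074, 'cy': 197.65108096937442, 'extrinsics': array([[-8.23482015e-01, -5.67251463e-01, -1.01562390e-02,
         4.51613955e+02],
       [ 3.28081318e-01, -4.90729499e-01,  8.07184742e-01,
        -2.42044611e+02],
       [-4.62860692e-01,  6.61370045e-01,  5.90211524e-01,
        -1.19051813e+03],
       [ 0.00000000e+00,  0.00000000e+00,  0.00000000e+00,
         1.00000000e+00]])}
wrist {'vfov': 63.163980767395365, 'cx': 275.7027713394446, 'cy': 212.3707474028414, 'extrinsics': array([[ 3.96376927e-01, -9.18086961e-01, -1.29005617e-03,
        -6.49775309e+02],
       [ 8.87091617e-01,  3.83356210e-01, -2.57111801e-01,
         3.06223935e+01],
       [ 2.36545543e-01,  1.00768788e-01,  9.66380804e-01,
        -3.89817305e+02],
       [ 0.00000000e+00,  0.00000000e+00,  0.00000000e+00,
         1.00000000e+00]])}
```

View pics/scene0.png

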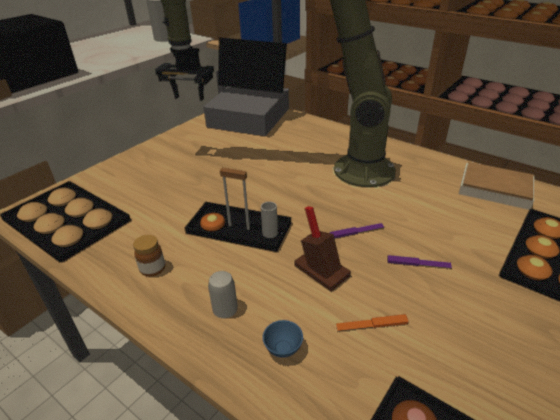

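View pics/side0.png

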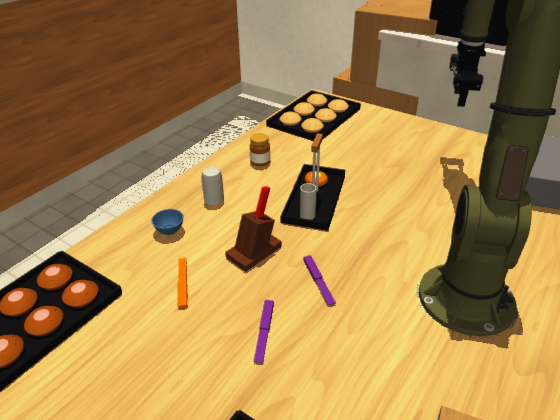

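The scene view shows the grip bar at (234,174), the cup at (269,220), the danish at (212,222), the red handle from (308,208) to (318,236) and the block at (322,255). In the side view the grip is at (317,143), the cup rim at (308,190) and the red handle runs from (266,189) to (259,217). Next I'll measure these by mask and triangulate.

```bash
cat > h.py <<'E'
import numpy as np, cv2
from plant import ctrl
from scipy.spatial.transform import Rotation as R
def ray(c,p):
    f=210/np.tan(np.radians(c['vfov']/2)); E=c['extrinsics']
    d=np.array([(p[0]-c['cx'])/f,-(p[1]-c['cy'])/f,-1.]); Rm=E[:3,:3]
    d=Rm.T@d; return -Rm.T@E[:3,3], d/np.linalg.norm(d)
def tri(rays):
    A=sum(np.eye(3)-np.outer(d,d) for o,d in rays); b=sum((np.eye(3)-np.outer(d,d))@o for o,d in rays)
    x=np.linalg.solve(A,b); return x,[round(float(np.linalg.norm(np.cross(x-o,d))),1) for o,d in rays]
def plane(c,p,z):
    o,d=ray(c,p); return o+d*(z-o[2])/d[2]
def proj(c,X):
    f=210/np.tan(np.radians(c['vfov']/2)); q=c['extrinsics']@np.append(X,1)
    return np.array([c['cx']-f*q[0]/q[2], c['cy']+f*q[1]/q[2]])
def mask(bgr,lo,hi,box):
    h=cv2.cvtColor(bgr,cv2.COLOR_BGR2HSV); m=cv2.inRange(h,lo,hi)
    k=np.zeros_like(m); x0,y0,x1,y1=box; k[y0:y1,x0:x1]=m[y0:y1,x0:x1]
    return k
def big(m):
    cs,_=cv2.findContours(m,0,1); return max(cs,key=cv2.contourArea)
E
python3 - <<'E'
from h import *
S=cv2.imread('pics/scene0.png');D=cv2.imread('pics/side0.png')
cs,cd=ctrl.camera_model('scene'),ctrl.camera_model('side')
def red(im,box):
    m=mask(im,(0,200,90),(6,255,255),box)|mask(im,(172,200,90),(180,255,255),box)
    c=big(m);p=c[:,0,:].astype(float);mu=p.mean(0);r=cv2.minAreaRect(c);b=cv2.boxPoints(r)
    b=b[np.argsort(b[:,1])];return b[:2].mean(0),b[2:].mean(0),r
a=red(S,(290,195,335,245));b=red(D,(245,180,280,225));print(a,b)
for i in(0,1):print(tri([ray(cs,a[i]),ray(cd,b[i])]))
A=cv2.resize(S[150:265,180:370],None,fx=4,fy=4,interpolation=cv2.INTER_CUBIC)
B=cv2.resize(D[120:280,215:355],None,fx=4,fy=4,interpolation=cv2.INTER_CUBIC)
cv2.imwrite('pics/A.png',A[:600,:800]);cv2.imwrite('pics/B.png',B[:600,:])
E
```

```text
(array([308.3    , 207.89996], dtype=float32), array([314.3    , 225.89996], dtype=float32), ((311.29998779296875, 216.89996337890625), (18.973661422729492, 5.692099571228027), 71.56504821777344)) (array([266.61322, 186.60376], dtype=float32), array([257.85852, 217.24527], dtype=float32), ((262.2358703613281, 201.9245147705078), (8.653715133666992, 31.867647171020508), 15.945395469665527))
(array([511.79403694, 101.13802775, 185.77306074]), [2.1, 2.1])
(array([510.35428614, 129.93424119, 123.30950163]), [13.5, 13.5])
```

View pics/A.png

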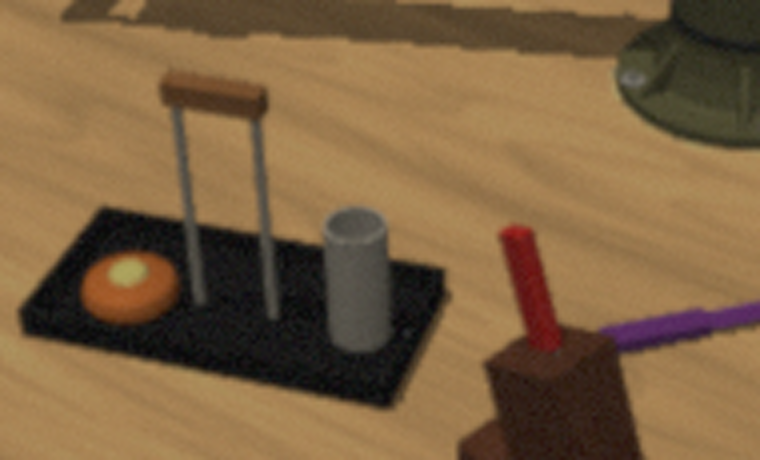

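View pics/B.png

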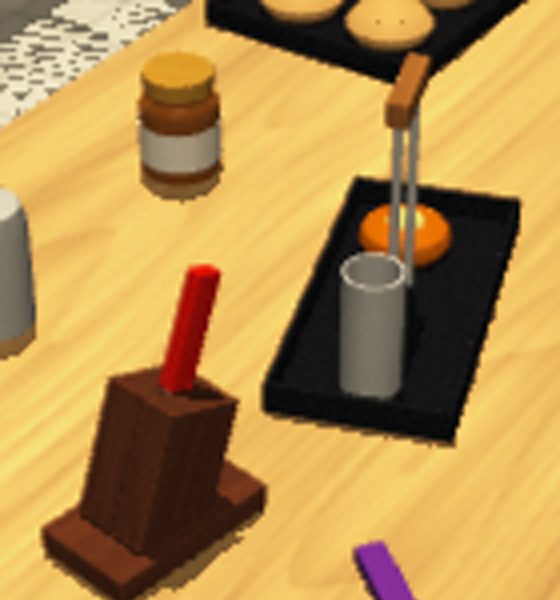

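Crop A (4x, offset 180,150) shows the handle from (518,233) to (546,347), cup rim (356,224) and bar middle (214,94). Crop B (4x, offset 215,120) shows the handle from (204,270) to (178,388), cup rim (372,271) and bar (409,90).

Run:
```python
from h import *
cs,cd=ctrl.camera_model('scene'),ctrl.camera_model('side')
P={'htop':((518,233),(204,270)),'hbot':((546,347),(178,388)),'cuprim':((356,224),(372,271)),'grip':((214,94),(409,90)),'gripcupend':((264,102),(399,108)),'gripfar':((165,86),(419,62)),'danish':((128,270),(406,220)),}
X={}
for k,(a,b) in P.items():
    a=np.array(a)/4+[180,150];b=np.array(b)/4+[215,120]
    X[k],r=tri([ray(cs,a),ray(cd,b)]);print(k,X[k].round(1),r)
v=X['htop']-X['hbot'];print('len',np.linalg.norm(v),'lean',np.degrees(np.arccos(v[2]/np.linalg.norm(v))),'az',np.degrees(np.arctan2(v[1],v[0])))
c=X['cuprim']-X['grip'];print('caddy y az',np.degrees(np.arctan2(c[1],c[0])),np.hypot(*c[:2]))
s=ctrl.state();print(R.from_quat(s['eef_rot']).as_matrix().round(3))
# bystanders
for n,a in(('jar',(148,268)),('shk',(223,312)),('bowl',(284,352))):print(n,plane(cs,a,0).round())
# block foot corners
for a in((322,285),(349,264),(296,265)):print('foot',plane(cs,a,5).round())
```

```text
htop [511.2 104.5 185.5] [1.8, 1.8]
hbot [515.  130.8 106.8] [1.2, 1.2]
cuprim [480.6 -52.5 106.1] [0.8, 0.8]
grip [ 511.7 -148.7  195.6] [0.8, 0.8]
gripcupend [ 500.5 -113.9  198.7] [3.4, 3.4]
gripfar [ 524.5 -183.3  197.3] [1.9, 1.9]
danish [ 549.9 -220.7   31.7] [0.2, 0.2]
len 83.0312551444285 lean 18.685324802698513 az -98.21506151147432
caddy y az 107.93997322138773 101.05124139561002
[[ 0.918  0.397 -0.001]
 [ 0.397 -0.918  0.001]
 [-0.    -0.002 -1.   ]]
jar [ 786. -236.    0.]
shk [778.  35.   0.]
bowl [781. 224.  -0.]
foot [566. 186.   5.]
foot [459. 204.   5.]
foot [546.  88.   5.]
```

```bash
cat >> h.py <<'E'
def spframe(v,yaz):  # tool rotation with z=-v, y nearest azimuth yaz (deg)
    z=-v/np.linalg.norm(v); y=np.array([np.cos(np.radians(yaz)),np.sin(np.radians(yaz)),0]); y-=z*(y@z); y/=np.linalg.norm(y)
    return np.column_stack([np.cross(y,z),y,z])
def delta(P,Rt):  # printed shift (m, tool axes) and rotvec (deg) from measured pose
    s=ctrl.state(); R0=R.from_quat(s['eef_rot']).as_matrix()
    print('d',(R0.T@(np.array(P)-s['eef_pos'])/1000).round(4),'w',np.degrees(R.from_matrix(R0.T@Rt).as_rotvec()).round(2),'clock',round(s['clock'],2))
def axis(lean,az):
    l,a=np.radians([lean,az]); return np.array([np.sin(l)*np.cos(a),np.sin(l)*np.sin(a),np.cos(l)])
E
python3 - <<'E'
from h import *
c=ctrl.camera_model('wrist');E=c['extrinsics'];s=ctrl.state();R0=R.from_quat(s['eef_rot']).as_matrix()
print('cam in tool',(R0.T@(-E[:3,:3].T@E[:3,3]-s['eef_pos'])).round(1),'axes cols in tool',(R0.T@E[:3,:3].T).round(3))
v=axis(21.5,-98); delta(np.array([511.2,104.5,186])+100*v, spframe(v,-8))
E
```

```text
cam in tool [  70.5    0.5 -154.2] axes cols in tool [[-0.     0.966  0.257]
 [ 1.     0.    -0.   ]
 [-0.001  0.257 -0.966]]
d [ 0.4917 -0.5115 -0.0486] w [ 10.91  19.54 -57.93] clock 0.15
```

Request:
servo_tool([
  [0.2,-0.2,-0.06,3,6,-20,0.087],
  [0.492,-0.512,-0.049,10.9,19.5,-57.9,0.087],
  [0.492,-0.512,-0.049,10.9,19.5,-57.9,0.087],
  [0.492,-0.512,-0.049,10.9,19.5,-57.9,0.087],
  [0.492,-0.512,-0.049,10.9,19.5,-57.9,0.087],
  [0.492,-0.512,-0.049,10.9,19.5,-57.9,0.087],
  [0.492,-0.512,-0.049,10.9,19.5,-57.9,0.087],
  [0.492,-0.512,-0.049,10.9,19.5,-57.9,0.087],
  [0.492,-0.512,-0.049,10.9,19.5,-57.9,0.087],
  [0.492,-0.512,-0.049,10.9,19.5,-57.9,0.087],
  [0.492,-0.512,-0.049,10.9,19.5,-57.9,0.087],
  [0.492,-0.512,-0.049,10.9,19.5,-57.9,0.087],
])

```text
clock: 1.65
eef_pos: [506.3, 73.1, 280.0]
eef_rot: [0.74, 0.647, 0.14, -0.122]
wrist_force: [-0.2, -0.3, -0.6]
finger_gap: 86.7
grip_force: 0.0
```

Run:
```python
from h import *
s=ctrl.state();print(s['joint_positions'].round(2),np.abs(s['joint_velocities']).max().round(3))
c=ctrl.camera_model('wrist');im=ctrl.snapshot('wrist')[:,:,::-1].copy();cv2.imwrite('pics/w1.png',im);np.save('w1.npy',c,allow_pickle=True)
print(proj(c,[511.2,104.5,185.5]),proj(c,[515,130.8,106.8]))
```

```text
[ 0.76 -0.01 -0.69  1.77 -0.39  1.36  0.02] 0.407
[275.50327422 221.32394506] [275.66744544 201.93772925]
```

View pics/w1.png

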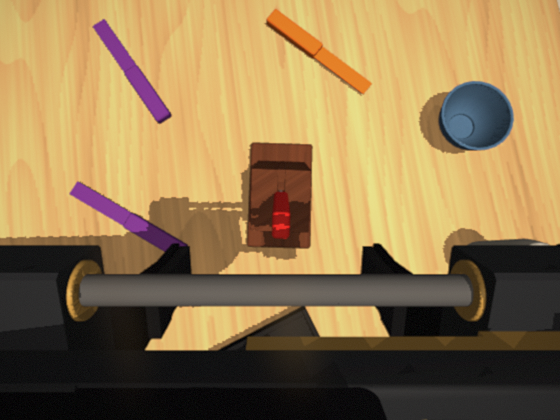

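The wrist view shows the red handle at about (281,215), in line with the block, with its narrow 14 mm side along the closing direction. I'll measure again now that the arm is settled.

Run:
```python
from h import *
s=ctrl.state();print(s['eef_pos'].round(1),np.abs(s['joint_velocities']).max().round(3))
c=ctrl.camera_model('wrist');im=ctrl.snapshot('wrist')[:,:,::-1].copy();cv2.imwrite('pics/w2.png',im)
cs,cd=ctrl.camera_model('scene'),ctrl.camera_model('side')
box=(240,140,320,246)
k=big(mask(im,(0,190,70),(7,255,255),box)|mask(im,(172,190,70),(180,255,255),box))
p=k[:,0];print(cv2.boundingRect(k),cv2.minAreaRect(k))
for y in range(p[:,1].min(),p[:,1].max()+1,5):
    q=p[np.abs(p[:,1]-y)<=1][:,0];print(y,q.min(),q.max(),end=' | ')
print();print(proj(c,[511.2,104.5,185.5]),proj(c,[515,130.8,106.8]))
cv2.imwrite('pics/w2c.png',cv2.resize(im[130:260,220:340],None,fx=4.5,fy=4.5,interpolation=cv2.INTER_CUBIC))
```

```text
[506.7  75.2 280.3] 0.087
(271, 194, 20, 49) ((280.5, 218.0), (48.0, 19.0), 90.0)
194 274 286 | 199 274 287 | 204 273 288 | 209 273 289 | 214 272 289 | 219 272 290 | 224 271 290 | 229 272 290 | 234 271 289 | 239 272 289 | 
[275.40266209 224.26028584] [275.60895912 204.30455681]
```

View pics/w2c.png

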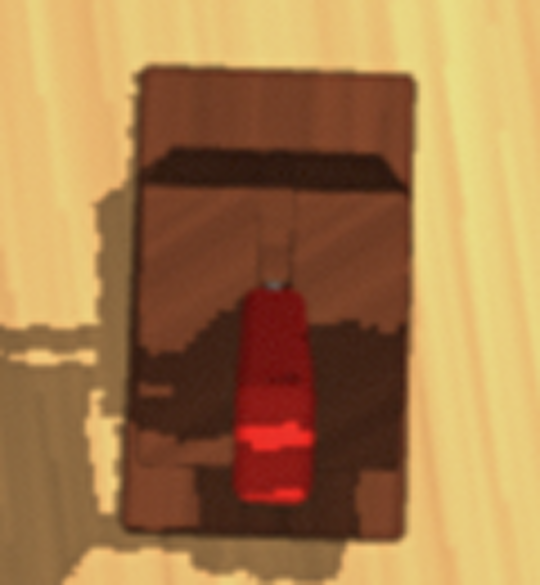

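Run:
```python
from h import *
cs,cd,c=[ctrl.camera_model(n) for n in('scene','side','wrist')]
for n,a,b,w in(('top',(518,233),(204,270),(280.5,228.5)),('bot',(546,347),(178,388),None)):
    rs=[ray(cs,np.array(a)/4+[180,150]),ray(cd,np.array(b)/4+[215,120])]
    if w: rs.append(ray(c,w))
    print(n,*tri(rs)); 
T=plane(c,(280.5,228.5),186);print('wrist top@186',T)
v=axis(21.5,-98);M=spframe(v,-8)
# near bottom edge = bottom centre + 11 mm along tool x
o,d=ray(c,(280,194)); B=o+d*(110-o[2])/d[2]-11*M[:,0];print('wrist bottom@~110',B)
w=T-B;print('lean',np.degrees(np.arccos(w[2]/np.linalg.norm(w))),'az',np.degrees(np.arctan2(w[1],w[0])),np.linalg.norm(w))
# block top/foot edge directions in the picture -> azimuth
for a,b in(((122,530),(140,70)),((403,538),(414,75))):
    a,b=[np.array(q)/4.5+[220,130] for q in(a,b)];q=plane(c,b,10)-plane(c,a,10);print('foot edge az',np.degrees(np.arctan2(q[1],q[0])))
s=ctrl.state();M0=R.from_quat(s['eef_rot']).as_matrix();print((M0.T@(T-s['eef_pos'])).round(1))
```

```text
top [512.41749666 101.24397781 183.86819646] [4.4, 0.9, 3.8]
bot [514.95878659 130.81199115 106.80850381] [1.2, 1.2]
wrist top@186 [514.12204972  97.70273443 186.        ]
wrist bottom@~110 [518.71997176 126.88628623 105.96848651]
lean 20.261564271140962 az -98.9534564832704 85.3103964057541
foot edge az 80.62241094685403
foot edge az 80.31889664792031
[-9.9  4.4 96.9]
```

Run:
```python
from h import *
v=axis(21,-99.2);M=spframe(v,-9.2);T=np.array([513.6,99,186])
delta(T+40*v,M);delta(T-33*v,M)
```

```text
d [-0.0084  0.0034  0.0574] w [-0.5  -0.42  1.46] clock 1.75
d [-0.009   0.004   0.1304] w [-0.5  -0.42  1.46] clock 1.75
```

Request:
servo_tool([
  [-0.0084,0.0034,0.03,-0.5,-0.4,1.5,0.087],
  [-0.0084,0.0034,0.057,-0.5,-0.4,1.5,0.087],
  [-0.0085,0.0035,0.08,-0.5,-0.4,1.5,0.087],
  [-0.0088,0.0038,0.105,-0.5,-0.4,1.5,0.087],
  [-0.009,0.004,0.13,-0.5,-0.4,1.5,0.087],
  [-0.009,0.004,0.13,-0.5,-0.4,1.5,0.087],
  [-0.009,0.004,0.13,-0.5,-0.4,1.5,0.087],
  [-0.009,0.004,0.13,-0.5,-0.4,1.5,0.01],
  [-0.009,0.004,0.13,-0.5,-0.4,1.5,0.005],
  [-0.009,0.004,0.13,-0.5,-0.4,1.5,0.0],
  [-0.009,0.004,0.13,-0.5,-0.4,1.5,0.0],
  [-0.009,0.004,0.13,-0.5,-0.4,1.5,0.0],
], newtons=20)

```text
clock: 3.25
eef_pos: [515.8, 106.5, 155.2]
eef_rot: [0.751, 0.635, 0.139, -0.118]
wrist_force: [0.1, 0.5, 0.6]
finger_gap: 44.9
grip_force: 0.0
```

Request:
servo_tool([
  [0,0,0,0,0,0,0],
  [0,0,0,0,0,0,0],
  [0,0,0,0,0,0,0],
  [0,0,0,0,0,0,0],
])

```text
clock: 3.75
eef_pos: [515.8, 106.5, 155.1]
eef_rot: [0.751, 0.635, 0.139, -0.118]
wrist_force: [0.1, 0.0, -0.8]
finger_gap: 14.1
grip_force: 20.0
```

Request:
servo_tool([
  [0,0,-0.01,0,0,0,0],
  [0,0,-0.025,0,0,0,0],
  [0,0,-0.05,0,0,0,0],
  [0,0,-0.08,0,0,0,0],
  [0,0,-0.11,0,0,0,0],
  [0,0,-0.14,0,0,0,0],
  [0,0,-0.16,0,0,0,0],
  [0,0,-0.16,0,0,0,0],
  [0,0,-0.16,0,0,0,0],
  [0,0,-0.16,0,0,0,0],
], newtons=35)

```text
clock: 5.0
eef_pos: [505.8, 50.4, 303.7]
eef_rot: [0.751, 0.635, 0.138, -0.118]
wrist_force: [0.5, 0.0, -0.2]
finger_gap: 13.6
grip_force: 35.0
```

Run:
```python
from h import *
s=ctrl.state();print(s['eef_pos'].round(1),s['finger_gap'],s['wrist_force'],s['joint_positions'].round(2),np.abs(s['joint_velocities']).max().round(3))
S=ctrl.snapshot('scene')[:,:,::-1].copy();D=ctrl.snapshot('side')[:,:,::-1].copy()
p=s['eef_pos'];a=proj(ctrl.camera_model('scene'),p-[0,0,50]).astype(int);b=proj(ctrl.camera_model('side'),p-[0,0,50]).astype(int);print(a,b)
cr=lambda im,q:cv2.resize(im[max(q[1]-65,0):q[1]+75,q[0]-50:q[0]+50],(400,560),interpolation=cv2.INTER_CUBIC)
cv2.imwrite('pics/g1.png',np.hstack([cr(S,a),cr(D,b)]))
# caddy y azimuth from tray: cup->danish unaffected; check grip again
```

```text
[505.8  50.4 303.7] 13.613185503739002 [ 0.48450559  0.02493868 -0.16148839] [ 0.79 -0.02 -0.67  1.74 -0.38  1.42  0.01] 0.004
[292 176] [279 156]
```

View pics/g1.png

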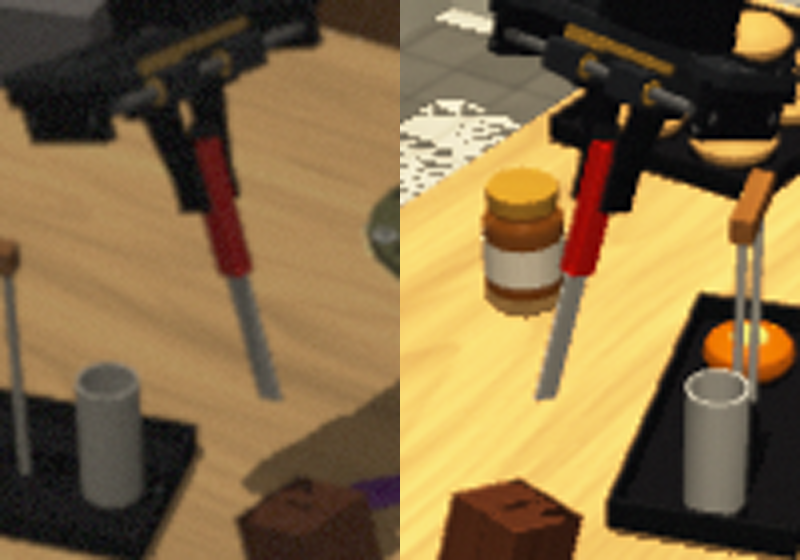

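The spreader is out and held: in the scene crop the handle end is at (237,274) and the tip at (270,398); in the side crop they are at (578,274) and (546,398). Next is its axis in the tool frame.

Run:
```python
from h import *
cs,cd=ctrl.camera_model('scene'),ctrl.camera_model('side');s=ctrl.state();M=R.from_quat(s['eef_rot']).as_matrix()
L={}
for n,a,b in(('hb',(237,275),(178,274)),('tip',(270,398),(146,398))):
    X,r=tri([ray(cs,np.array(a)/4+[242,111]),ray(cd,np.array(b)/4+[229,91])]);L[n]=M.T@(X-s['eef_pos']);print(n,X.round(1),r,'tool',L[n].round(1))
print(np.linalg.norm(L['hb']-L['tip']))
tip=L['tip'];tip=np.array([tip[0],tip[1],tip[2]])
# vertical target: tool down, tool y az 18
Rv=spframe(np.array([0,0,1.]),18)
cup=np.array([480.6,-52.5])
for z in(135,18):
    P=np.array([cup[0],cup[1],z])-Rv@L['tip'];print(P.round(1));delta(P,Rv)
```

```text
hb [506.2  75.9 256.1] [1.1, 1.1] tool [ 6.4 -3.9 53.7]
tip [511.5 105.5 177.8] [0.7, 0.7] tool [  6.5  -3.5 137.5]
83.82536169017618
[485.9 -57.6 272.5]
d [-0.1137 -0.0017 -0.01  ] w [  4.94 -20.62 -27.29] clock 5.1
[485.9 -57.6 155.5]
d [-0.1557 -0.0015  0.0992] w [  4.94 -20.62 -27.29] clock 5.1
```

Request:
servo_tool([
  [-0.03,0,-0.01,1.2,-5,-6.8,0],
  [-0.06,-0.001,-0.02,2.4,-10,-13.6,0],
  [-0.09,-0.001,-0.015,3.7,-15,-20.4,0],
  [-0.1137,-0.0017,-0.01,4.94,-20.62,-27.3,0],
  [-0.1137,-0.0017,-0.01,4.94,-20.62,-27.3,0],
  [-0.1137,-0.0017,-0.01,4.94,-20.62,-27.3,0],
  [-0.1137,-0.0017,-0.01,4.94,-20.62,-27.3,0],
  [-0.1137,-0.0017,-0.01,4.94,-20.62,-27.3,0],
  [-0.1137,-0.0017,-0.01,4.94,-20.62,-27.3,0],
])

```text
clock: 6.22
eef_pos: [486.5, -58.0, 273.3]
eef_rot: [0.588, 0.809, 0.0, 0.001]
wrist_force: [-0.2, -0.1, -0.4]
finger_gap: 13.8
grip_force: 35.0
```

Run:
```python
from h import *
s=ctrl.state();print(s['eef_pos'].round(1),R.from_quat(s['eef_rot']).as_matrix().round(3),s['finger_gap'],s['joint_positions'].round(2))
S=ctrl.snapshot('scene')[:,:,::-1].copy();D=ctrl.snapshot('side')[:,:,::-1].copy()
a=proj(ctrl.camera_model('scene'),[480,-52,130]).astype(int);b=proj(ctrl.camera_model('side'),[480,-52,130]).astype(int);print(a,b)
cr=lambda im,q:cv2.resize(im[q[1]-40:q[1]+60,q[0]-35:q[0]+35],(400,571),interpolation=cv2.INTER_CUBIC)
cv2.imwrite('pics/g2.png',np.hstack([cr(S,a),cr(D,b)]))
```

```text
[486.5 -58.  273.3] [[-0.308  0.951  0.002]
 [ 0.951  0.308 -0.   ]
 [-0.001  0.001 -1.   ]] 13.771306826672747 [ 0.76 -0.02 -0.68  1.75 -0.01  1.41  0.4 ]
[268 198] [308 181]
```

View pics/g2.png

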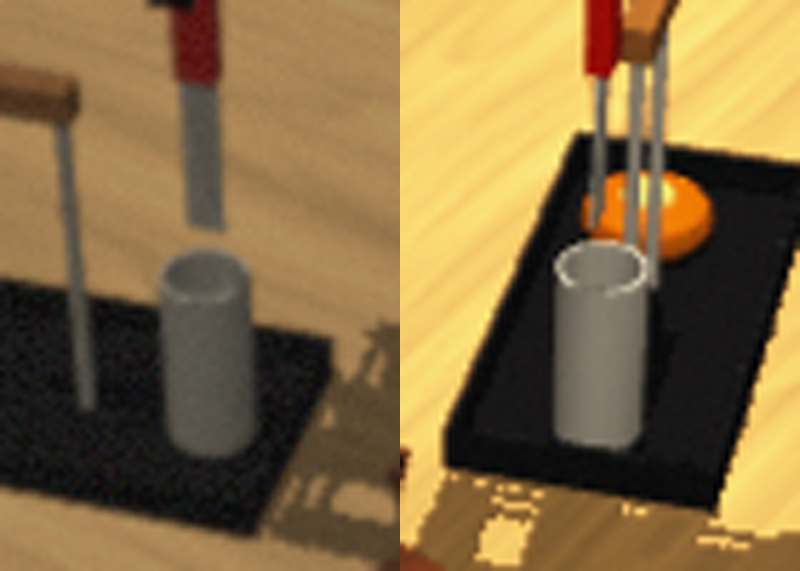

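Blade tip at (207,228) in the scene crop and (597,222) in the side crop sits centred over the cup rim at (204,275) and (602,270), so I'm lowering it.

Request:
servo_tool([
  [0,0,0.02,0,0,0,0],
  [0,0,0.045,0,0,0,0],
  [0,0,0.07,0,0,0,0],
  [0,0,0.09,0,0,0,0],
  [0,0,0.105,0,0,0,0],
  [0,0,0.113,0,0,0,0],
  [0,0,0.118,0,0,0,0],
  [0,0,0.12,0,0,0,0],
  [0,0,0.12,0,0,0,0],
  [0,0,0.12,0,0,0,0],
])

```text
clock: 7.58
eef_pos: [486.8, -58.0, 153.6]
eef_rot: [0.588, 0.809, 0.0, 0.001]
wrist_force: [0.6, -1.2, -1.2]
finger_gap: 13.6
grip_force: 35.0
```

Almost at the floor with no real contact force, so I release a little wider than the handle first, then fully.

Request:
servo_tool([
  [0,0,0.002,0,0,0,0],
  [0,0,0.002,0,0,0,0.02],
  [0,0,0.002,0,0,0,0.03],
  [0,0,0.002,0,0,0,0.05],
  [0,0,0.002,0,0,0,0.087],
  [0,0,0.002,0,0,0,0.087],
  [0,0,0.002,0,0,0,0.087],
  [0,0,0.002,0,0,0,0.087],
  [0,0,0.002,0,0,0,0.087],
  [0,0,0.002,0,0,0,0.087],
])

```text
clock: 8.82
eef_pos: [486.5, -58.0, 151.2]
eef_rot: [0.588, 0.809, 0.0, 0.001]
wrist_force: [-0.3, 0.6, 0.9]
finger_gap: 85.2
grip_force: 0.0
```

Request:
servo_tool([
  [0,0,-0.02,0,0,0,0.087],
  [0,0,-0.06,0,0,0,0.087],
  [0,0,-0.1,0,0,0,0.087],
  [0,0,-0.13,0,0,0,0.087],
  [0,0,-0.15,0,0,0,0.087],
  [0,0,-0.15,0,0,0,0.087],
  [0,0,-0.15,0,0,0,0.087],
  [0,0,-0.15,0,0,0,0.087],
])

```text
clock: 9.82
eef_pos: [485.7, -57.9, 300.0]
eef_rot: [0.588, 0.809, -0.0, -0.0]
wrist_force: [0.3, 0.7, 0.6]
finger_gap: 87.1
grip_force: 0.0
```

Run:
```python
from h import *
s=ctrl.state();print(s['eef_pos'].round(1),s['finger_gap'],s['wrist_force'],s['joint_positions'].round(2))
S=ctrl.snapshot('scene')[:,:,::-1].copy();D=ctrl.snapshot('side')[:,:,::-1].copy()
cv2.imwrite('pics/scene3.png',S);cv2.imwrite('pics/side3.png',D)
A=cv2.resize(S[150:260,175:305],(400,338),interpolation=cv2.INTER_CUBIC)
A=cv2.resize(S[140:260,185:305],(400,400),interpolation=cv2.INTER_CUBIC);B=cv2.resize(D[115:235,260:380],(400,400),interpolation=cv2.INTER_CUBIC)
cv2.imwrite('pics/r1.png',np.hstack([A,B]))
```

```text
[485.7 -57.9 300. ] 87.11688703493796 [0.25554363 0.66734512 0.64273056] [ 0.77 -0.03 -0.68  1.7  -0.02  1.46  0.4 ]
```

View pics/r1.png

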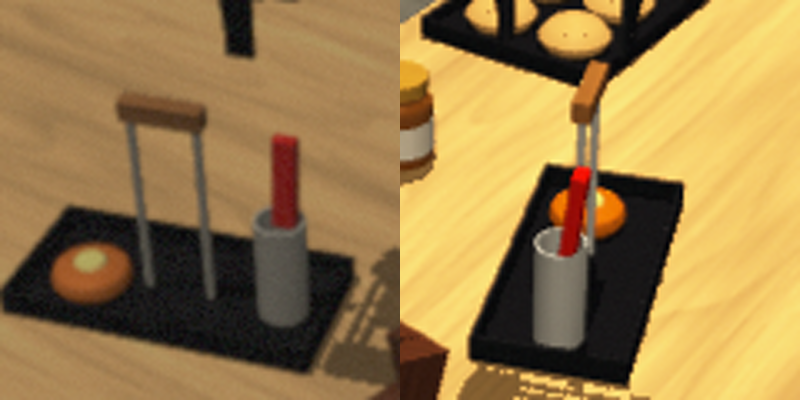

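The spreader stands in the cup, released, leaning slightly: handle at (285,180) in the scene crop. Next I move over the grip bar for one close look.

Run:
```python
from h import *
delta([513,-149,310],spframe(np.array([0,0,1.]),18))
```

```text
d [-0.095  -0.0024 -0.0097] w [-0.01  0.   -0.02] clock 9.93
```

Request:
servo_tool([
  [-0.04,-0.001,-0.01,0,0,0,0.087],
  [-0.08,-0.002,-0.01,0,0,0,0.087],
  [-0.095,-0.0024,-0.01,0,0,0,0.087],
  [-0.095,-0.0024,-0.01,0,0,0,0.087],
  [-0.095,-0.0024,-0.01,0,0,0,0.087],
  [-0.095,-0.0024,-0.01,0,0,0,0.087],
  [-0.095,-0.0024,-0.01,0,0,0,0.087],
])

```text
clock: 10.8
eef_pos: [513.3, -148.1, 311.5]
eef_rot: [0.587, 0.809, 0.0, 0.001]
wrist_force: [-0.2, -0.5, 0.4]
finger_gap: 86.8
grip_force: 0.0
```

Run:
```python
from h import *
s=ctrl.state();print(s['eef_pos'].round(1))
c=ctrl.camera_model('wrist');im=ctrl.snapshot('wrist')[:,:,::-1].copy();cv2.imwrite('pics/w4.png',im)
print([proj(c,q).round(0) for q in([524.5,-183.3,206],[500.5,-113.9,206])])
```

```text
[ 513.3 -148.1  311.5]
[array([275., 256.]), array([273., 166.])]
```

View pics/w4.png

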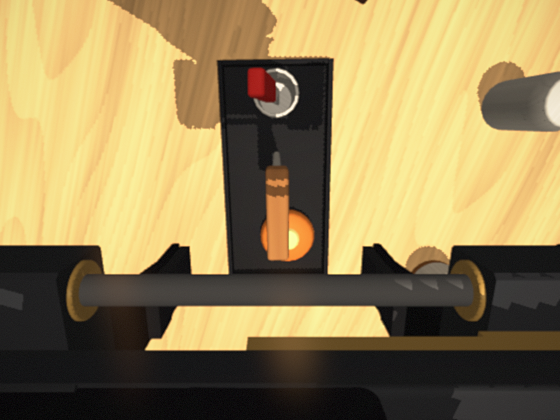

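The wrist view shows the grip bar from (277,168) to (278,260), centred and square between the fingers, with the spreader and danish clear of them. Going down to grip it.

Request:
servo_tool([
  [0.001,0.001,0.03,0,0,0,0.087],
  [0.001,0.0013,0.07,0,0,0,0.087],
  [0.001,0.0013,0.1,0,0,0,0.087],
  [0.001,0.0013,0.12,0,0,0,0.087],
  [0.001,0.0013,0.127,0,0,0,0.087],
  [0.001,0.0013,0.127,0,0,0,0.06],
  [0.001,0.0013,0.127,0,0,0,0.04],
  [0.001,0.0013,0.127,0,0,0,0.03],
  [0.001,0.0013,0.127,0,0,0,0.025],
  [0.001,0.0013,0.127,0,0,0,0.022],
  [0.001,0.0013,0.127,0,0,0,0.02],
  [0.001,0.0013,0.127,0,0,0,0.018],
], newtons=20)

```text
clock: 12.35
eef_pos: [514.4, -147.7, 184.3]
eef_rot: [0.588, 0.809, 0.0, 0.001]
wrist_force: [0.0, -0.1, -0.4]
finger_gap: 25.1
grip_force: 0.0
```

Request:
servo_tool([
  [0,0,0,0,0,0,0.016],
  [0,0,0,0,0,0,0.01],
  [0,0,0,0,0,0,0],
  [0,0,0,0,0,0,0],
  [0,0,0,0,0,0,0],
  [0,0,0,0,0,0,0],
], newtons=60)

```text
clock: 13.1
eef_pos: [514.6, -147.7, 184.3]
eef_rot: [0.588, 0.809, 0.0, 0.001]
wrist_force: [2.0, -0.2, -1.3]
finger_gap: 17.4
grip_force: 60.0
```

Gripped; now a slow lift in two calls.

Request:
servo_tool([
  [0,0,-0.002,0,0,0,0],
  [0,0,-0.004,0,0,0,0],
  [0,0,-0.008,0,0,0,0],
  [0,0,-0.013,0,0,0,0],
  [0,0,-0.018,0,0,0,0],
  [0,0,-0.024,0,0,0,0],
  [0,0,-0.03,0,0,0,0],
  [0,0,-0.036,0,0,0,0],
  [0,0,-0.042,0,0,0,0],
  [0,0,-0.046,0,0,0,0],
  [0,0,-0.049,0,0,0,0],
  [0,0,-0.05,0,0,0,0],
])

```text
clock: 14.6
eef_pos: [514.4, -147.7, 234.4]
eef_rot: [0.588, 0.809, 0.0, 0.001]
wrist_force: [0.8, 0.2, -6.8]
finger_gap: 17.5
grip_force: 59.9
```

Request:
servo_tool([
  [0,0,-0.002,0,0,0,0],
  [0,0,-0.005,0,0,0,0],
  [0,0,-0.01,0,0,0,0],
  [0,0,-0.016,0,0,0,0],
  [0,0,-0.022,0,0,0,0],
  [0,0,-0.03,0,0,0,0],
  [0,0,-0.038,0,0,0,0],
  [0,0,-0.044,0,0,0,0],
  [0,0,-0.048,0,0,0,0],
  [0,0,-0.051,0,0,0,0],
  [0,0,-0.052,0,0,0,0],
  [0,0,-0.052,0,0,0,0],
])

```text
clock: 16.1
eef_pos: [514.2, -147.7, 286.1]
eef_rot: [0.588, 0.809, 0.0, 0.001]
wrist_force: [-0.2, 0.2, -7.8]
finger_gap: 17.5
grip_force: 59.9
```

Request:
servo_tool([
  [0,0,0,0,0,0,0],
  [0,0,0,0,0,0,0],
  [0,0,0,0,0,0,0],
  [0,0,0,0,0,0,0],
  [0,0,0,0,0,0,0],
  [0,0,0,0,0,0,0],
  [0,0,0,0,0,0,0],
  [0,0,0,0,0,0,0],
])

```text
clock: 17.1
eef_pos: [514.3, -147.7, 286.3]
eef_rot: [0.588, 0.809, 0.0, 0.001]
wrist_force: [0.2, -0.2, -7.4]
finger_gap: 17.7
grip_force: 59.9
```

Run:
```python
from h import *
s=ctrl.state();print(s['eef_pos'].round(1),s['finger_gap'],s['grip_force'],s['wrist_force'],s['torque'],np.abs(s['joint_velocities']).max())
S=ctrl.snapshot('scene')[:,:,::-1].copy();D=ctrl.snapshot('side')[:,:,::-1].copy()
A=cv2.resize(S[90:240,175:325],(400,400),interpolation=cv2.INTER_CUBIC);B=cv2.resize(D[70:220,255:405],(400,400),interpolation=cv2.INTER_CUBIC)
cv2.imwrite('pics/l1.png',np.hstack([A,B]))
```

```text
[ 514.3 -147.7  286.3] 17.722750232638997 59.92956971749663 [ 0.17935178 -0.21124666 -7.36681122] [ 0.00580701 -0.13282811  0.0399105 ] 0.0019964241072105197
```

View pics/l1.png

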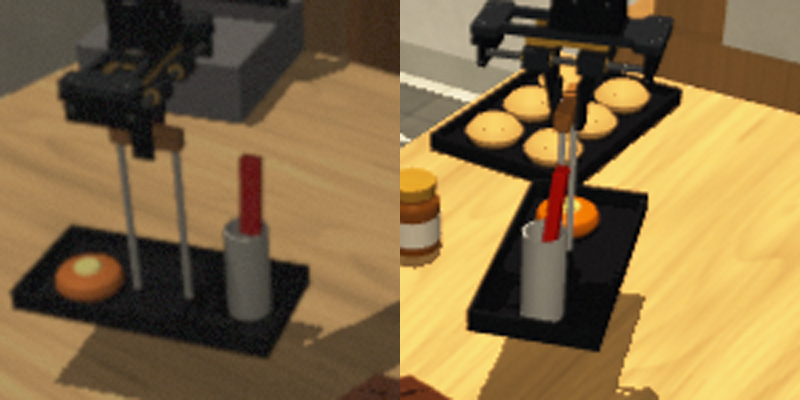

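The carrier is up with the danish and spreader in place; cup rim at (247,228) in the scene crop and (545,232) in the side crop. Quick numeric tilt check, then I hand in if level.

Run:
```python
from h import *
cs,cd=ctrl.camera_model('scene'),ctrl.camera_model('side');k=150/400
f=lambda a,b:tri([ray(cs,np.array(a)*k+[175,90]),ray(cd,np.array(b)*k+[255,70])])
r,e=f((247,228),(145,232));d,e2=f((88,265),(171,202));print(r,e,d,e2)
# start: rim z 106.1, danish top z 31.7
t=np.degrees(np.arctan(((r[2]-106.1)-(d[2]-31.7))/185));print('tilt',t)
s=ctrl.state()
if abs(t)<5: print(ctrl.hand_in())
```

```text
[479.42258409 -52.87490561 207.1712619 ] [0.7, 0.7] [ 547.8267445  -223.15319492  135.32391385] [2.6, 2.6]
tilt -0.7905237976617661
the job is handed in; nothing more can be done
None
```

I handed the job in at about 17 s of the 62 s allowed. The spreader is standing released in the cup, and the arm is holding the carrier about 10 cm up, with about 0.8° measured tilt along the tray, danish in place and bystanders not touched. The judge's verdict was not returned.

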